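# Roll a canister past the stop dog of its storage rack

## Task

The front canister has been set down in the mouth of the storage rack and must go into the empty bay behind the sprung stop dog. Roll it there along the lane by pushing on its top with your fingertips, without pinching or lifting it or shoving it from low down behind, so that the dog is rolled flat and springs up again behind the canister, and leave it lying still in the bay with a clear gap to the canister already stored. The stored canister and the two loose vials stay as they are.

Things in the scene. Friction and masses are not known exactly. Their poses are not given: they have to be found in the camera images.
- rack: Fixed low grey steel rack: one straight level lane, 158 mm wide inside. Origin on the table, on the lane's centre line, under the front dog's tip; +x along the lane from its open mouth to the back, y across, z up. Canisters roll on two rubber runners, top at z = 24 mm. Front lip at x = -124 mm (6 mm above the runners), side walls 26 mm, back plate at x = 184 mm 44 mm above them.
- rack_bay (a point): Middle of the empty bay, on the runners (24 mm above the table), 34 mm beyond the front dog's tip on the lane's centre line; the rolled canister's axis should come to rest about over it. The stored canister's near side begins about 52 to 58 mm beyond it; it rests behind a second, like dog 99 mm beyond the first. A finger that sticks to a canister's top rolls it half as far as it moves.
- canister: The canister to roll (in the rack's mouth): loose brown fibre-board can with steel ends and a white label, 84 mm across the rims (82 across the board), 148 mm long, about 0.4 kg, lying across the lane. Origin at its centre, 42 mm above the runners; its top is 107 mm above the table. y is its long axis; z, up at the start, turns as it rolls. It rolls without slip and, let go at rest, stays put.
- stored_canister: A second, equal canister already stored at the back of the lane, its centre 128 to 135 mm behind the rack's origin. Origin at its centre. To be left alone.
- dog (a joint): Angle (rad) of the front stop dog: two steel tabs 45 mm either side of the lane's middle on one sprung shaft. 0 = up, tip 10 mm above the runners; about 0.4 = flat. A canister rolling to +x presses its ramp (from 24 mm before the tip) down with under 1 N; it comes up in some 0.3 s once the canister's centre is 26 mm or more past the tip and then keeps it from rolling back.
- vial_a: Bystander: small green-capped glass vial, 21 mm wide, 55 mm high, standing on the table to the left of the rack; origin at its underside.
- vial_b: Bystander: a second such vial near the first; origin at its underside.
- paper_carton: Obstacle: big open brown cardboard carton that stands fixed on the table behind the rack and the vials, about 300 x 280 mm in plan, its walls 175 mm high on the robot's and right sides, 295 mm on the others, with open flaps; go round or above it (over 0.4 m). Origin near the middle of its base.

How it is judged:
By the outcome, as a careful person would: the job done as asked, in the order asked, and still so for the second after the job is handed in, with the robot touching nothing.
It also fails if it takes over 61 s, if anything falls off the work surface, if the arm or the gripper's body presses on something with over 40 N, if the wrist force passes 120 N, or if a joint passes its speed limit or range.

## Robot

A 7-joint arm with a two-finger parallel gripper is mounted at the origin on a cart in front of the work surface, level with it; the furniture and walls round the work are solid. World frame = base frame: x ahead of the robot, y to its left, z up, the work surface at z = 0. Lengths are in m, angles in rad, forces in N, time in s.
With the tool pointing down it reaches from about 0.4 to 0.875 m from the base axis. Payload 6.5 kg.
Tool frame: the origin (TCP) lies midway between the tips of the shut fingers; the grasp point (between the pads) lies 19 mm behind it (r.grasp_offset is the distance from the TCP to the grasp point, in m); z points along the fingers, y is the direction in which the jaws open and shut (so a half turn about z gives the same grasp; the last joint's range is limited). The gripper opens to 85 mm and grips with 20 to 120 N. Pads are 22 mm wide; open, the fingers measure 114 mm over their backs; the gripper's body (76 mm by 85 mm) begins 54 mm behind the grasp point. The pads swing forward as they close: fully open they stand 13 mm farther back than shut.
Start: joints at [1.274, 0.536, -0.004, 1.538, 0.003, 1.067, -0.071], TCP at [0.149, -0.633, 0.231] pointing down, gripper open.
Joint ranges: [-2.7, 2.7], [-0.37, 2.16], [-1.27, 1.26], [0.24, 2.4], [-1.31, 4.45], [0.19, 1.91], [-2.76, 2.76]. Speed limits (rad/s): [2.39, 2.39, 3.14, 3.14, 3.14, 3.14, 3.14].

## Interface

Orientations are given as a unit quaternion [w, x, y, z].
In Python, from rig import r gives the robot as it stands.
- The arm moves only by the tool servo_tool, never from a script. Its argument "targets" is a list of rows, each a list of 6 numbers: the shift along the tool's x, y, z in cm, then the turn, a rotation vector about the tool's x, y, z in degrees. In form: [[dx, dy, dz, wx, wy, wz], ...]. A call has 1 to 20 rows; each row is the pose to reach, as a shift and turn from the pose commanded when the call began, along the tool's axes at that moment; what a row does not reach only later rows make up. A row lasts 1/12 s, in which the tool goes at most 41.7 mm and 7.16 degrees, less where a joint would pass 70% of its speed; a pose out of reach is approached as far as the arm can. A call with a gripper value outside its range is refused whole. "claw" is the closure, from 0 (fully open) to 1 (shut), set as the call begins (left out, the last holds). The fingers move at their own pace and stop on an object; "squeeze" is the grip in N (left out, the last holds). Time passes only in rows, so rows that repeat a pose let the fingers close. It gives the time, the measured TCP pose, the force and the opening at its end, in the units of the state.
- r.get_state(): the state, without advancing time (a new reading comes with each control period).
- r.snapshot(name): name is "side" or "top" or "wrist"; returns the picture (384x512x3 uint8, red, green, blue); there is no depth.
- r.camera_model(name): a dict with "camera_matrix" (3x3 intrinsics, pixels), "R" (3x3) and "t" (3): a world point X has camera coordinates R X + t. Camera axes: x right, y down, z forward; pixel columns grow to the right and rows downward; lengths in m; the calibration is good to about 2 mm. A picture is of the moment at which its call begins: read the wrist's pose just before it. camera_model takes no time and is no camera call; for the wrist camera it gives the pose at the moment of the call.
- r.job_done(): hands the job in, once; it reports no verdict.
The state is a dict: "t": time; "joint_positions": joint angles; "dq": joint speeds; "joint_efforts": joint torques, N m; "tool_pos": TCP position; "orientation": TCP orientation; "wrist_force": force on the tool from outside, world axes, zero at the start; "torque": the same for the moment, N m; "finger_gap": finger opening in m.
Only numpy, scipy, OpenCV 4.12 (cv2) and the standard library are available. Lean on these libraries where they do the work, as an engineer would, in place of code of your own. Each camera call takes 0.05 s, during which the arm holds its last target.

## Working session

There is one attempt and no reset: what is moved stays moved. The work goes in short steps, Python scripts to look and compute and a tool call to move; the robot and the scene stay as the last step left them, time stands still between calls to the robot, and variables do not carry over. Pictures are saved under pics/ and viewed, and the job is handed in when it is done.

Besides the shell and the picture viewer there is one more tool, called after "Request:" as name(argument=value, ...) on one line, values as JSON. servo_tool: Moves the arm, as the interface text tells. Its arguments: {"type":"object","properties":{"targets":{"type":"array","items":{"type":"array","items":{"type":"number"}}},"claw":{"type":"number"},"squeeze":{"type":"number"}},"required":["targets"]}

```bash
mkdir -p pics; ls
python3 - <<'E'
from rig import r
import cv2
s=r.get_state();print(s)
for n in ["side","top","wrist"]:
    m=r.camera_model(n);print(n,m)
    cv2.imwrite(f"pics/{n}0.png",r.snapshot(n)[:,:,::-1])
E
```

```text
pics
{'t': 0.0, 'joint_positions': array([ 1.27376998,  0.53717886, -0.00445604,  1.53884024,  0.00260619,
        1.06733954, -0.07121515]), 'dq': array([-0.00092327, -0.00123959,  0.00013389, -0.00082259,  0.00017451,
        0.00036257, -0.00145889]), 'joint_efforts': array([-8.65473630e-04, -5.83405101e+01,  1.04826272e+00, -2.59105682e+01,
        1.22805944e-02,  9.48818604e-03, -4.35961351e-05]), 'tool_pos': array([ 0.14855492, -0.63214895,  0.23041754]), 'orientation': array([-8.64766528e-04,  9.93342604e-01,  1.15194168e-01, -1.63516590e-04]), 'wrist_force': array([-0.66619495,  0.15669565,  0.5396969 ]), 'torque': array([ 0.0233106 ,  0.04217464, -0.0355133 ]), 'finger_gap': 0.08516963692229741}
side {'camera_matrix': array([[446.65226169,   0.        , 257.90001268],
       [  0.        , 446.65226169, 198.92406075],
       [  0.        ,   0.        ,   1.        ]]), 'R': array([[-0.98602399, -0.16650861,  0.00561912],
       [-0.09141964,  0.51255303, -0.85377505],
       [ 0.1392808 , -0.84235638, -0.52061174]]), 't': array([0.53613967, 0.20471239, 0.96951829])}
top {'camera_matrix': array([[415.67477599,   0.        , 257.37501617],
       [  0.        , 415.67477599, 192.7007789 ],
       [  0.        ,   0.        ,   1.        ]]), 'R': array([[ 0.00881646, -0.99991216,  0.0098965 ],
       [-0.98571245, -0.01035519, -0.16811824],
       [ 0.16820595, -0.0082729 , -0.98571716]]), 't': array([-0.14033318,  0.5827562 ,  0.97471547])}
wrist {'camera_matrix': array([[298.58668231,   0.        , 259.2230237 ],
       [  0.        , 298.58668231, 194.70208792],
       [  0.        ,   0.        ,   1.        ]]), 'R': array([[ 0.22964929, -0.9732716 , -0.00189808],
       [-0.93758702, -0.2217517 ,  0.26787454],
       [-0.26113558, -0.05973759, -0.96345193]]), 't': array([-0.64871898, -0.03569606,  0.37796658])}
```

View pics/side0.png

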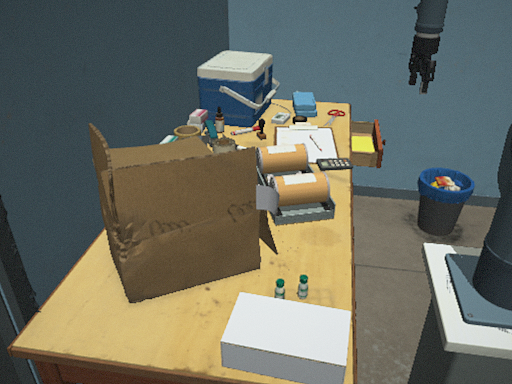

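View pics/top0.png

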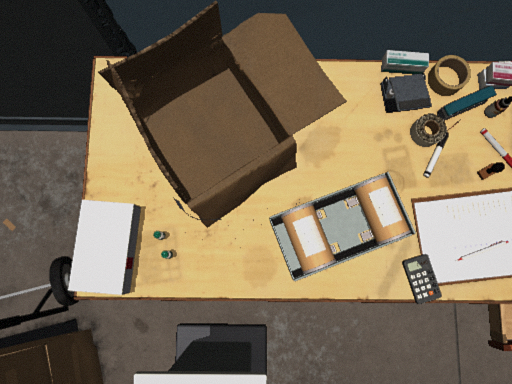

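View pics/wrist0.png

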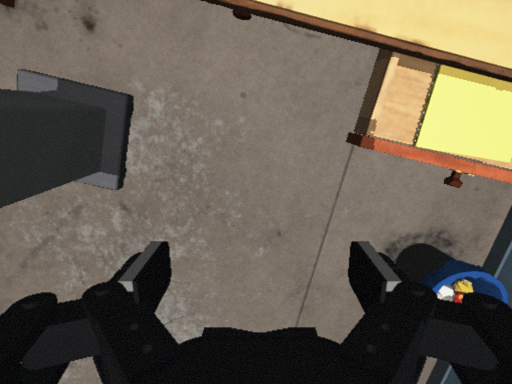

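Run:
```python
import cv2
a=cv2.imread("pics/top0.png")[165:285,262:422]
cv2.imwrite("pics/top0c.png",cv2.resize(a,None,fx=5,fy=5,interpolation=cv2.INTER_CUBIC))
a=cv2.imread("pics/side0.png")[130:230,240:360]
cv2.imwrite("pics/side0c.png",cv2.resize(a,None,fx=6,fy=6,interpolation=cv2.INTER_CUBIC))
```

```text
(no output)
```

View pics/top0c.png

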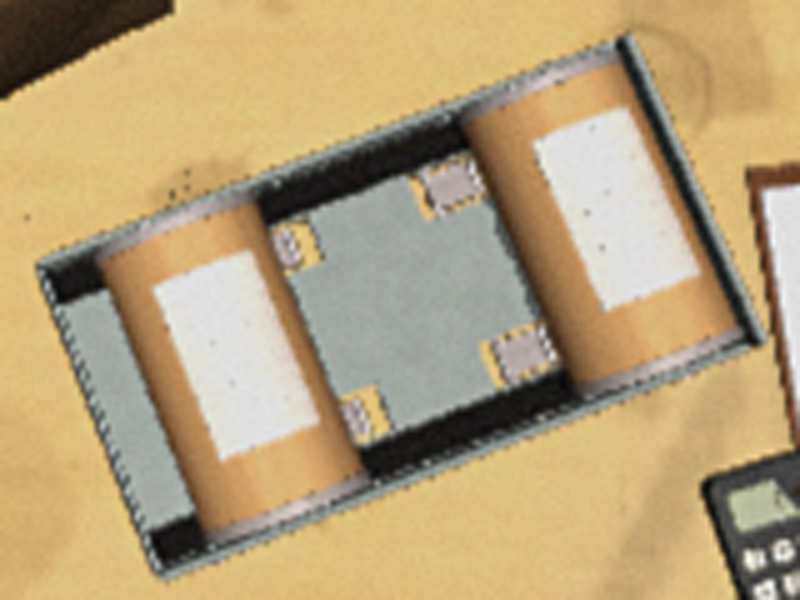

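View pics/side0c.png

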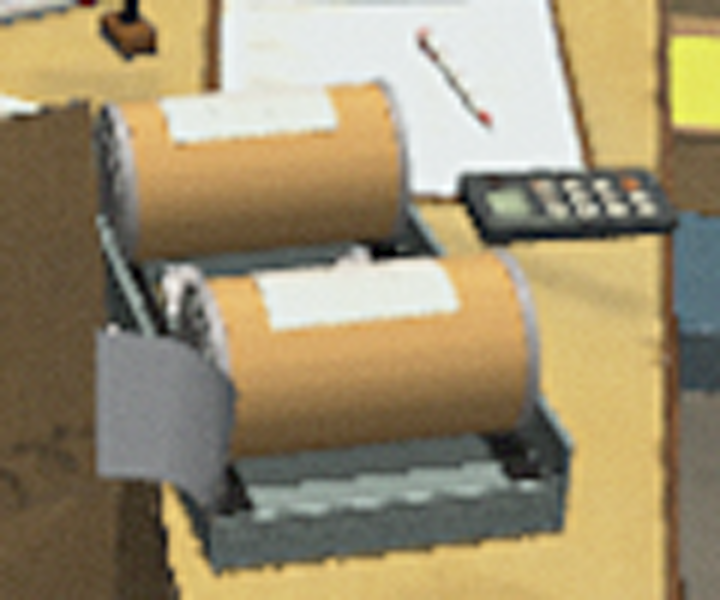

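```bash
cat > h.py <<'E'
import numpy as np
from rig import r
def cam(n):
    m=r.camera_model(n);K,R,t=m['camera_matrix'],m['R'],m['t'];return K,R,t,-R.T@t
def bp(n,uv,z):
    K,R,t,C=cam(n);d=R.T@np.linalg.solve(K,np.array([uv[0],uv[1],1.]));return C+d*(z-C[2])/d[2]
def pj(n,X):
    K,R,t,C=cam(n);p=K@(R@np.array(X)+t);return p[:2]/p[2]
def ray(n,uv):
    K,R,t,C=cam(n);d=R.T@np.linalg.solve(K,np.array([uv[0],uv[1],1.]));return d/np.linalg.norm(d)
E
python3 - <<'E'
from h import *
c=lambda u,v:(262+(u+.5)/5-.5,165+(v+.5)/5-.5)
print("cam",cam("top")[3],cam("side")[3])
FL=bp("top",c(40,265),.05);FR=bp("top",c(165,575),.05)
BLw=bp("top",c(620,42),.068);BRw=bp("top",c(760,342),.068)
print(FL,FR,BLw,BRw)
print('width',np.linalg.norm(FL-FR),np.linalg.norm(BLw-BRw))
F=(FL+FR)/2;B=(BLw+BRw)/2;d=(B-F)[:2];print('len',np.linalg.norm(d),'yaw',np.degrees(np.arctan2(d[1],d[0])))
for a,b in((FL,FR),(BLw,BRw)):
    e=(b-a)[:2];print('cross yaw',np.degrees(np.arctan2(e[1],e[0]))+90)
yaw=np.arctan2(d[1],d[0]);ux=np.array([np.cos(yaw),np.sin(yaw),0]);uy=np.array([-ux[1],ux[0],0])
F[2]=0
O=F+ux*.124   # front end -124
print('O',O, 'O from back',B-ux*.184-[0,0,B[2]])
C=cam("top")[3]
def axis(p,q,side,mid):
    n=np.cross(ray("top",c(*p)),ray("top",c(*q)));n/=np.linalg.norm(n)
    if n@ux<0:n=-n
    # n.(P-C)=side*.041 , P=O+ux*s+z .066
    P0=O+np.array([0,0,.066])
    return (side*.041-n@(P0-C))/(n@ux)
for nm,l,rr in(("can",((103,262),(205,535)),((262,200),(367,475))),("stored",((467,120),(580,390)),((628,65),(742,335)))):
    print(nm,axis(*l,-1,0),axis(*rr,1,0))
# ends of canister via rim top centre line
for u,v in((180,228),(285,505)): 
    P=bp("top",c(u,v),.107)-O;print('end', P@ux,P@uy)
E
```

```text
cam [ 0.41171434 -0.12622258  1.06015452] [0.41232603 0.80102583 0.6765083 ]
[ 0.52274583 -0.1650871   0.05      ] [ 0.37499795 -0.22524272  0.05      ] [ 0.63325575 -0.44811598  0.068     ] [ 0.48720274 -0.50893182  0.068     ]
width 0.15952471502117777 0.15820888028282387
len 0.3044548847797979 yaw -68.54565049803311
cross yaw -67.84627914328237
cross yaw -67.39336539809545
O [ 0.49422611 -0.31057286  0.        ] O from back [ 0.49292945 -0.30727339  0.        ]
can -0.13982625230276294 0.025648994959922136
stored 0.050604575879690396 0.22131089631077133
end -0.06258442442733347 0.06765412773549632
end -0.06520449863084768 -0.06642980852247135
```

```bash
cat >> h.py <<'E'
from scipy.spatial.transform import Rotation as Ro
def rot(q): return Ro.from_quat([q[1],q[2],q[3],q[0]])
def delta(P,Rt,s=None):
    s=s or r.get_state();R0=rot(s['orientation'])
    return np.round(100*(R0.inv().apply(np.array(P)-s['tool_pos'])),2),np.round(np.degrees((R0.inv()*Rt).as_rotvec()),2)
YAW=np.radians(-68.3)
def lane(yaw=None):
    y=YAW if yaw is None else yaw
    ux=np.array([np.cos(y),np.sin(y),0]);return ux,np.array([-ux[1],ux[0],0])
def toolR():
    ux,uy=lane();return Ro.from_matrix(np.column_stack([ux,-uy,[0,0,-1]]))
O0=np.array([.4937,-.309,0])
E
python3 - <<'E'
from h import *
ux,uy=lane()
for z in(.175,.295):print(bp("top",(295,165),z),bp("top",(345,100),z),bp("top",(207,222),z))
for s in(-.06,.034):print(pj("top",O0+ux*s+[0,0,.107]))
print(delta(O0+ux*-.06+[0,0,.27],toolR()))
s=r.get_state();print(s['tool_pos']-cam('wrist')[3])
E
```

```text
[ 0.62508244 -0.21540036  0.175     ] [ 0.77647461 -0.32899886  0.175     ] [ 0.49826409 -0.02680766  0.175     ]
[ 0.59615622 -0.20331057  0.295     ] [ 0.72702423 -0.30150857  0.295     ] [ 0.48653058 -0.04028529  0.295     ]
[309.02012185 237.56801741]
[346.72238963 222.77554472]
(array([ 40.11, -29.52,  -3.9 ]), array([-6.000e-02,  6.000e-02,  8.152e+01]))
[-0.06565363 -0.01553185 -0.14200879]
```

Request:
servo_tool(targets=[[40,-29.5,-4,0,0,81.5],[40,-29.5,-4,0,0,81.5],[40,-29.5,-4,0,0,81.5],[40,-29.5,-4,0,0,81.5],[40,-29.5,-4,0,0,81.5],[40,-29.5,-4,0,0,81.5],[40,-29.5,-4,0,0,81.5],[40,-29.5,-4,0,0,81.5],[40,-29.5,-4,0,0,81.5],[40,-29.5,-4,0,0,81.5],[40,-29.5,-4,0,0,81.5],[40,-29.5,-4,0,0,81.5],[40,-29.5,-4,0,0,81.5],[40,-29.5,-4,0,0,81.5],[40,-29.5,-4,0,0,81.5],[40,-29.5,-4,0,0,81.5]], claw=0)

```text
t: 1.48
tool_pos: [0.4699, -0.2547, 0.271]
orientation: [0.0, 0.828, -0.561, -0.0]
wrist_force: [-0.5, -0.5, -0.0]
finger_gap: 0.0855
```

Run:
```python
from h import *
import cv2
s=r.get_state();print(s['t'],s['tool_pos'],delta(O0+lane()[0]*-.06+[0,0,.27],toolR()),s['joint_positions'])
w=r.snapshot("wrist");np.save('w1.npy',[cam('wrist')[0],cam('wrist')[1]])
cv2.imwrite("pics/w1.png",cv2.resize(w[:,:,::-1],(800,600),interpolation=cv2.INTER_CUBIC))
```

```text
1.4833 [ 0.46988015 -0.25466361  0.27097909] (array([-0.07, -0.2 ,  0.1 ]), array([0.06, 0.  , 0.02])) [ 0.35241529  0.29526255  0.07314206  1.80516725 -0.02377887  1.04284309
 -2.32807975]
```

View pics/w1.png

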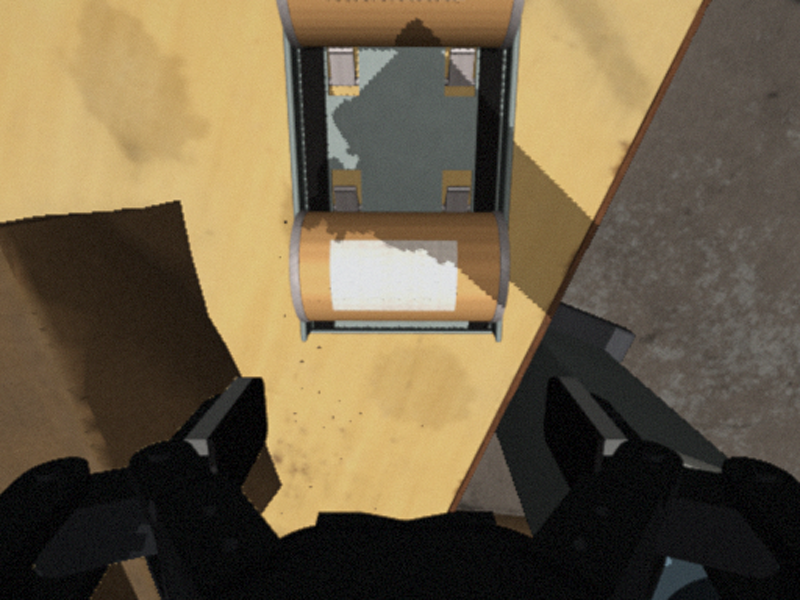

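Run:
```python
import cv2
a=cv2.imread("pics/w1.png")[0:345,270:540]
cv2.imwrite("pics/w1c.png",cv2.resize(a,None,fx=1.73*1.0,fy=1.73,interpolation=cv2.INTER_CUBIC))
```

```text
(no output)
```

View pics/w1c.png

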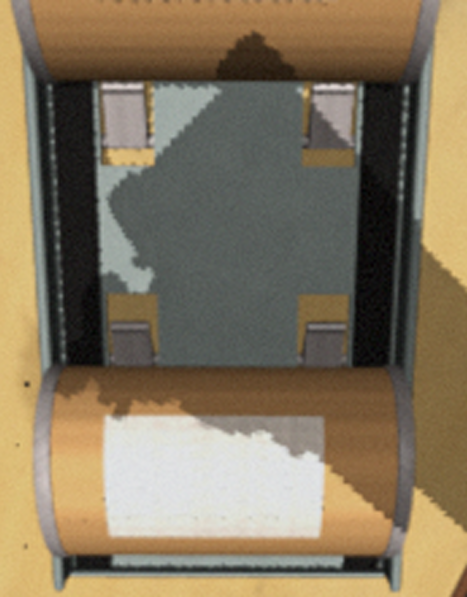

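```bash
cat > m.py <<'E'
from h import *
E
python3 - <<'E'
from h import *
ux,uy=lane()
c=lambda u,v:(((u+.5)/1.73+270)/1.5625-.5,((v+.5)/1.73)/1.5625-.5)
T=lambda u,v,z:bp("wrist",c(u,v),z)
L=T(133,323,.034);R=T(325,323,.034);L2=T(126,84,.034);R2=T(331,84,.034)
print(L,R,L2,R2)
M=(L+R)/2;M2=(L2+R2)/2
print('mid',M,M2,np.linalg.norm((M2-M)[:2]),'width',np.linalg.norm(L-R),np.linalg.norm(L2-R2))
d=(M2-M);print('yaw',np.degrees(np.arctan2(d[1],d[0])))
e=L-R;print('cross',np.degrees(np.arctan2(e[1],e[0]))-90);e=L2-R2;print('cross',np.degrees(np.arctan2(e[1],e[0]))-90)
C=cam('wrist')[3]
def axis(p,q,sg):
    n=np.cross(ray("wrist",c(*p)),ray("wrist",c(*q)));n/=np.linalg.norm(n)
    if n@ux<0:n=-n
    P0=M.copy();P0[2]=.066
    return (sg*.041-n@(P0-C))/(n@ux)
print('can',axis((75,366),(390,366),-1),axis((75,552),(390,556),1),'stored near',axis((60,80),(400,81),1))
print('lip front',[(T(u,v,.03)-M)@ux for u,v in((80,578),(370,578))], 'walls c', [(T(u,v,.05)-M)@uy for u,v in((45,250),(418,250))])
print('can mid y',[(T(u,460,.066)-M)@uy for u in(36,414)])
E
```

```text
[ 0.5334268  -0.29293971  0.034     ] [ 0.45218213 -0.32524146  0.034     ] [ 0.56933177 -0.38412305  0.034     ] [ 0.48878189 -0.4162054   0.034     ]
mid [ 0.49280447 -0.30909058  0.034     ] [ 0.52905683 -0.40016423  0.034     ] 0.09802368001838863 width 0.08743054263912607 0.08670386456903628
yaw -68.29470216063028
cross -68.31791708226687
cross -68.28301874523984
can -0.05801819041367691 -0.057159376555693274 stored near 0.13384970115599026
lip front [np.float64(-0.12393682909977737), np.float64(-0.12409302137657655)] walls c [np.float64(0.07825687794970289), np.float64(-0.08070553853909519)]
can mid y [np.float64(0.08411276330008105), np.float64(-0.0807228684317565)]
```

```bash
sed -i 's/^O0=.*/O0=np.array([.4928,-.3091,0])/' h.py
cat >> h.py <<'E'
def st():
    s=r.get_state();ux,uy=lane();p=s['tool_pos']-O0
    print('t',s['t'],'lane s,y,z mm',np.round(1000*np.array([p@ux,p@uy,s['tool_pos'][2]]),2),'F lane',np.round([s['wrist_force']@ux,s['wrist_force']@uy,s['wrist_force'][2]],2),'rot err',delta([0,0,0],toolR(),s)[1])
    return s
E
python3 - <<'E'
from h import *
st();ux,uy=lane()
print(delta(O0+ux*-.0731+[0,0,.105],toolR()))
E
```

```text
t 1.5333 lane s,y,z mm [-58.62  -1.72 271.03] F lane [0.9  0.14 0.28] rot err [ 0.06 -0.   -0.06]
(array([-1.45, -0.19, 16.6 ]), array([ 0.06, -0.  , -0.06]))
```

Request:
servo_tool(targets=[[-1.5,-0.2,3,0,0,0],[-1.5,-0.2,6,0,0,0],[-1.5,-0.2,9,0,0,0],[-1.5,-0.2,12,0,0,0],[-1.5,-0.2,14,0,0,0],[-1.5,-0.2,15.5,0,0,0],[-1.5,-0.2,16,0,0,0],[-1.5,-0.2,16.2,0,0,0],[-1.5,-0.2,16.2,0,0,0],[-1.5,-0.2,16.2,0,0,0]], claw=0)

```text
t: 2.37
tool_pos: [0.4673, -0.2402, 0.1102]
orientation: [-0.0, 0.827, -0.562, 0.001]
wrist_force: [-0.5, 0.5, -0.6]
finger_gap: 0.0854
```

Run:
```python
from h import *
import cv2
st()
w=r.snapshot("wrist")
cv2.imwrite("pics/w2.png",w[:,:,::-1])
w=r.snapshot("side")[110:230,230:390]
cv2.imwrite("pics/s2.png",cv2.resize(w[:,:,::-1],None,fx=4,fy=4,interpolation=cv2.INTER_CUBIC))
```

```text
t 2.3667 lane s,y,z mm [-73.43   1.77 110.25] F lane [-0.68 -0.27 -0.58] rot err [-0.06 -0.07 -0.02]
```

View pics/w2.png

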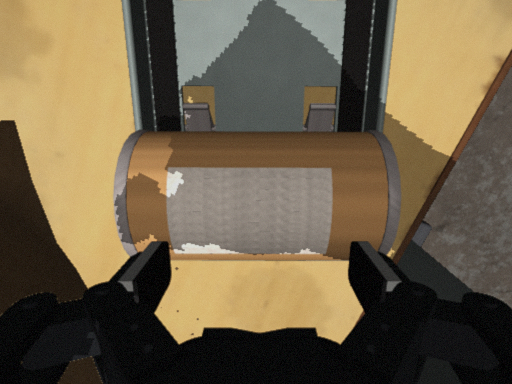

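View pics/s2.png

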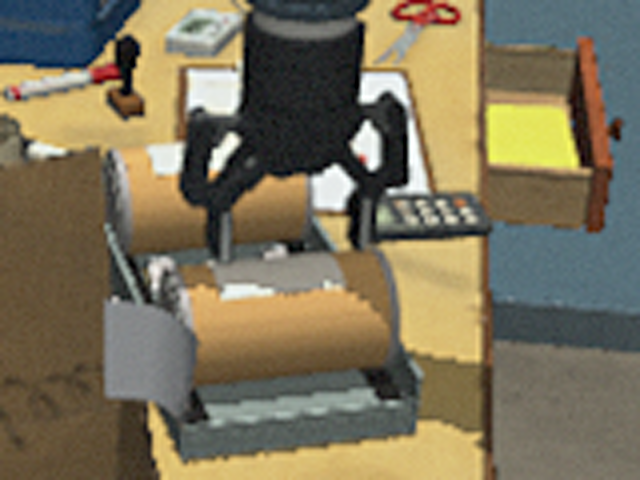

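Request:
servo_tool(targets=[[0,0,0.5,0,0,0],[0,0,1.0,0,0,0],[0,0,1.2,0,0,0],[0,0,1.3,0,0,0],[0,0,1.4,0,0,0],[0,0,1.45,0,0,0],[0,0,1.5,0,0,0],[0,0,1.5,0,0,0]])

```text
t: 3.13
tool_pos: [0.4669, -0.2394, 0.0942]
orientation: [0.0, 0.828, -0.561, -0.0]
wrist_force: [-0.3, 0.6, 0.1]
finger_gap: 0.0855
```

Run:
```python
from h import *
st()
```

```text
t 3.1333 lane s,y,z mm [-74.35   1.71  94.24] F lane [-0.71 -0.05  0.14] rot err [0.   0.   0.03]
```

Request:
servo_tool(targets=[[0,0,0.05,0,0,0],[0,0,0.1,0,0,0],[0,0,0.1,0,0,0]])

```text
t: 3.38
tool_pos: [0.4668, -0.2394, 0.0932]
orientation: [0.0, 0.828, -0.561, -0.0]
wrist_force: [0.0, -0.0, -0.0]
finger_gap: 0.0856
```

Request:
servo_tool(targets=[[0,0,0.05,0,0,0],[0,0,0.1,0,0,0],[0,0,0.1,0,0,0]])

```text
t: 3.63
tool_pos: [0.4671, -0.2397, 0.0927]
orientation: [0.0, 0.828, -0.561, 0.0]
wrist_force: [-0.6, 0.4, 5.0]
finger_gap: 0.0852
```

Request:
servo_tool(targets=[[0.1,0,0,0,0,0],[0.3,0,0,0,0,0],[0.6,0,0,0,0,0],[0.9,0,0,0,0,0],[1.2,0,0,0,0,0],[1.5,0,0,0,0,0],[1.8,0,0,0,0,0],[2.1,0,0,0,0,0],[2.4,0,0,0,0,0],[2.7,0,0,0,0,0],[2.9,0,0,0,0,0],[3.0,0,0,0,0,0],[3.0,0,0,0,0,0]])

```text
t: 4.72
tool_pos: [0.4787, -0.2689, 0.0936]
orientation: [0.0, 0.827, -0.561, 0.001]
wrist_force: [-2.3, -0.9, 10.2]
finger_gap: 0.0853
```

```bash
cat >> h.py <<'E'
import cv2
def look(tag):
    st();a=r.snapshot("wrist");np.savez(tag+'.npz',*cam('wrist'))
    t=r.snapshot("top")[165:285,262:422]
    cv2.imwrite(f"pics/{tag}t.png",cv2.resize(t[:,:,::-1],None,fx=5,fy=5,interpolation=cv2.INTER_CUBIC))
    cv2.imwrite(f"pics/{tag}.png",cv2.resize(a[:,:,::-1],(768,576),interpolation=cv2.INTER_CUBIC))
def axw(tag,p,q,sg,k=1.5):
    z=np.load(tag+'.npz');K,R,t,C=[z[i] for i in z.files];ux,uy=lane()
    f=lambda p:R.T@np.linalg.solve(K,np.array([(p[0]+.5)/k-.5,(p[1]+.5)/k-.5,1.]))
    n=np.cross(f(p),f(q));n/=np.linalg.norm(n)
    if n@ux<0:n=-n
    P0=O0+[0,0,.066]
    return 1000*(sg*.041-n@(P0-C))/(n@ux)
E
python3 - <<'E'
from h import *
look('w3')
E
```

```text
t 4.7167 lane s,y,z mm [-42.61   1.73  93.64] F lane [-0.04 -2.46 10.21] rot err [-0.05 -0.14 -0.02]
```

View pics/w3.png

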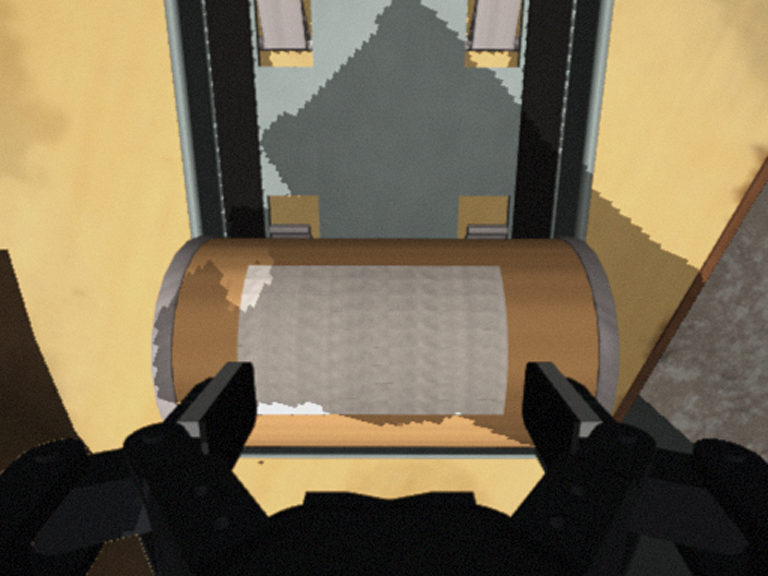

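Run:
```python
from h import *
print(axw('w3',(200,239),(570,239),-1),axw('w3',(260,447),(520,447),1))
```

```text
-42.93044832537577 -42.4814934517919
```

Request:
servo_tool(targets=[[0.1,0,0,0,0,0],[0.3,0,0,0,0,0],[0.6,0,0,0,0,0],[0.9,0,0,0,0,0],[1.2,0,0,0,0,0],[1.5,0,0,0,0,0],[1.8,0,0,0,0,0],[2.1,0,0,0,0,0],[2.4,0,0,0,0,0],[2.7,0,0,0,0,0],[2.9,0,0.02,0,0,0],[3.0,0,0.02,0,0,0],[3.0,0,0.02,0,0,0]])

```text
t: 5.9
tool_pos: [0.4896, -0.2966, 0.0931]
orientation: [0.0, 0.827, -0.562, 0.001]
wrist_force: [-1.7, -0.4, 7.2]
finger_gap: 0.0852
```

Run:
```python
from h import *
look('w4')
```

```text
t 5.9 lane s,y,z mm [-12.8    1.68  93.05] F lane [-0.24 -1.72  7.23] rot err [-0.04 -0.13 -0.02]
```

View pics/w4.png

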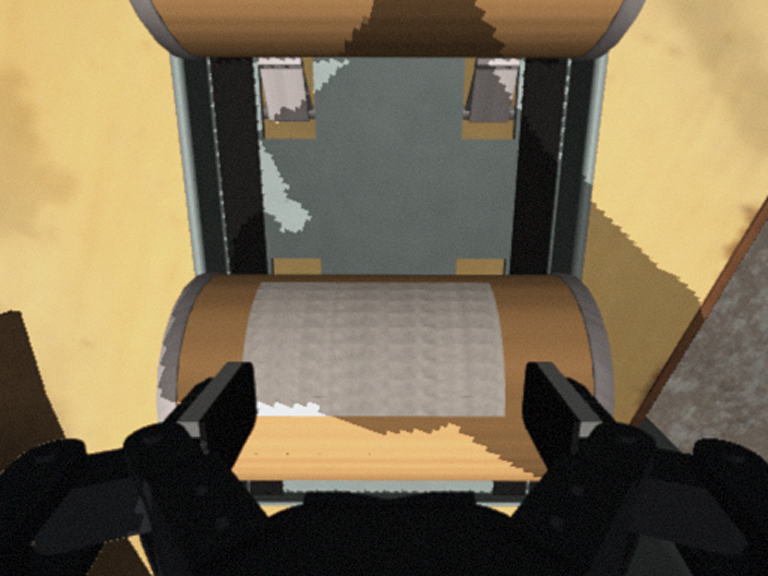

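Run:
```python
from h import *
print(axw('w4',(200,275),(570,275),-1),axw('w4',(260,480),(520,481),1))
```

```text
-27.70545843878911 -26.86146059319108
```

Request:
servo_tool(targets=[[0,0,-0.05,0,0,0],[0,0,-0.15,0,0,0],[0,0,-0.5,0,0,0],[0,0,-1.0,0,0,0],[-1,0,-1.0,0,0,0],[-2.5,0,-1.0,0,0,0],[-3.2,0,-1.0,0,0,0],[-3.2,0,-1.0,0,0,0]])

```text
t: 6.67
tool_pos: [0.4766, -0.2629, 0.1019]
orientation: [-0.0, 0.828, -0.56, -0.001]
wrist_force: [0.3, -0.5, -0.1]
finger_gap: 0.0853
```

Run:
```python
from h import *
look('w5')
```

```text
t 6.6667 lane s,y,z mm [-48.95   2.06 101.91] F lane [ 0.56  0.1  -0.07] rot err [0.03 0.11 0.17]
```

View pics/w5.png

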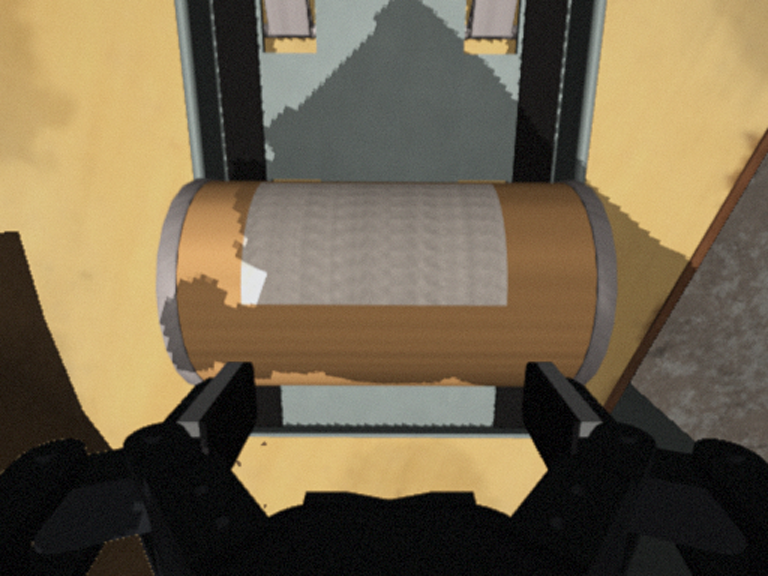

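Run:
```python
from h import *
st()
print(axw('w5',(200,181),(570,181),-1),axw('w5',(270,386),(510,386),1))
```

```text
t 6.7667 lane s,y,z mm [-46.45   1.9  102.21] F lane [ 0.03  0.03 -0.11] rot err [-0.01 -0.02  0.07]
-26.09448760688558 -26.108340863255105
```

Request:
servo_tool(targets=[[0.2,0,0.3,0,0,0],[0.2,0,0.6,0,0,0],[0.2,0,0.75,0,0,0],[0.2,0,0.85,0,0,0],[0.2,0,0.9,0,0,0],[0.2,0,0.95,0,0,0],[0.2,0,1.0,0,0,0],[0.2,0,1.0,0,0,0]])

```text
t: 7.43
tool_pos: [0.478, -0.2678, 0.0926]
orientation: [0.0, 0.828, -0.561, 0.0]
wrist_force: [-2.1, 0.0, 6.2]
finger_gap: 0.0855
```

Run:
```python
from h import *
st()
```

```text
t 7.4333 lane s,y,z mm [-43.89   1.52  92.6 ] F lane [-0.82 -1.98  6.15] rot err [ 0.   -0.03  0.  ]
```

Request:
servo_tool(targets=[[0.1,0,0,0,0,0],[0.3,0,0,0,0,0],[0.7,0,0,0,0,0],[1.1,0,0,0,0,0],[1.5,0,0,0,0,0],[1.9,0,0,0,0,0],[2.3,0,0,0,0,0],[2.7,0,0,0,0,0],[3.1,0,0,0,0,0],[3.5,0,0,0,0,0],[3.9,0,0,0,0,0],[4.3,0,0,0,0,0],[4.7,0,0,0,0,0],[5.1,0,0,0,0,0],[5.4,0,0,0,0,0],[5.6,0,0,0,0,0],[5.75,0,0,0,0,0],[5.8,0,0,0,0,0],[5.8,0,0,0,0,0],[5.8,0,0,0,0,0]])

```text
t: 9.1
tool_pos: [0.4997, -0.3227, 0.0932]
orientation: [0.001, 0.827, -0.562, 0.001]
wrist_force: [-2.8, -1.8, 8.2]
finger_gap: 0.0858
```

Run:
```python
from h import *
look('w6')
```

```text
t 9.1 lane s,y,z mm [15.21  1.39 93.23] F lane [ 0.67 -3.31  8.2 ] rot err [-0.02 -0.14 -0.02]
```

View pics/w6.png

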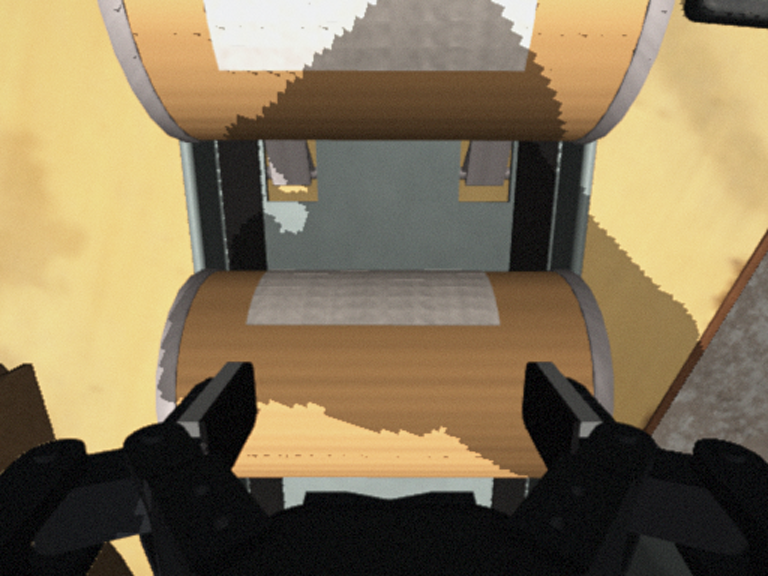

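View pics/w6t.png

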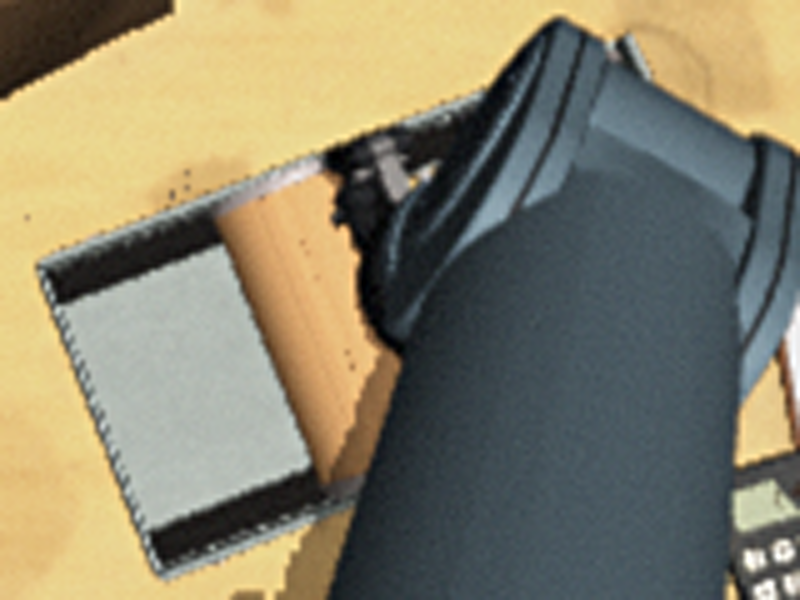

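Run:
```python
from h import *
print(axw('w6',(200,270),(570,270),-1),axw('w6',(260,478),(520,478),1))
```

```text
2.465028522873936 2.2208135436362015
```

Request:
servo_tool(targets=[[0,0,-0.03,0,0,0],[0,0,-0.06,0,0,0],[0,0,-0.1,0,0,0],[0,0,-0.2,0,0,0],[0,0,-0.4,0,0,0],[0,0,-0.7,0,0,0]])

```text
t: 9.7
tool_pos: [0.4994, -0.3205, 0.0987]
orientation: [-0.0, 0.828, -0.561, -0.0]
wrist_force: [0.8, 0.9, 0.4]
finger_gap: 0.0855
```

Run:
```python
from h import *
look('w7')
```

```text
t 9.7 lane s,y,z mm [13.05  1.86 98.73] F lane [-0.5   1.11  0.41] rot err [0.02 0.06 0.05]
```

View pics/w7.png

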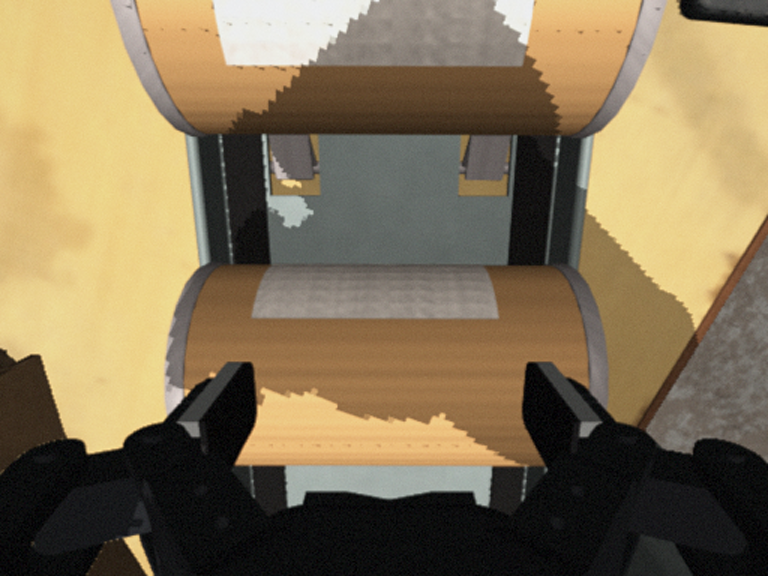

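Request:
servo_tool(targets=[[0,0,-0.3,0,0,0],[-1,0.1,-0.3,0,0,0],[-2.2,0.15,-0.3,0,0,0],[-3,0.15,-0.3,0,0,0],[-3,0.15,-0.3,0,0,0],[-3,0.15,-0.3,0,0,0]])

```text
t: 10.3
tool_pos: [0.487, -0.2932, 0.1022]
orientation: [-0.0, 0.828, -0.561, -0.0]
wrist_force: [-0.0, -0.9, 0.4]
finger_gap: 0.0856
```

Run:
```python
from h import *
look('w8');st()
print(axw('w7',(215,265),(560,265),-1),axw('w7',(260,465),(520,465),1))
```

```text
t 10.3 lane s,y,z mm [-16.89   0.45 102.19] F lane [ 0.85 -0.39  0.39] rot err [-0.    0.    0.08]
t 10.4 lane s,y,z mm [-15.82   0.26 102.24] F lane [ 0.07 -0.37  0.67] rot err [-0.01 -0.04  0.02]
1.4601178269859316 1.4971211186486395
```

View pics/w8.png

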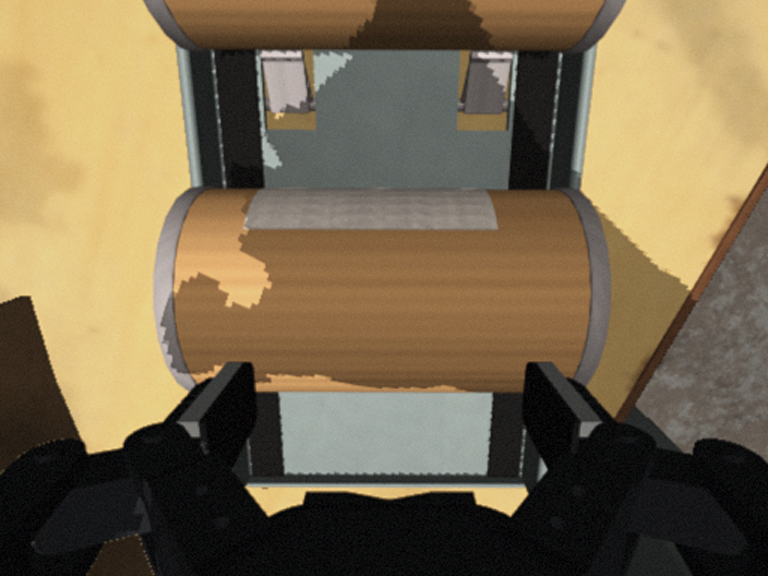

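Request:
servo_tool(targets=[[0.1,0,0.3,0,0,0],[0.1,0,0.6,0,0,0],[0.1,0,0.75,0,0,0],[0.1,0,0.85,0,0,0],[0.1,0,0.9,0,0,0],[0.1,0,0.95,0,0,0],[0.1,0,1.0,0,0,0],[0.1,0,1.0,0,0,0]])

```text
t: 11.07
tool_pos: [0.4874, -0.2952, 0.0926]
orientation: [0.0, 0.828, -0.561, 0.0]
wrist_force: [-2.2, -0.1, 4.7]
finger_gap: 0.0856
```

Run:
```python
from h import *
print(axw('w8',(205,188),(570,188),-1),axw('w8',(270,392),(510,392),1))
st()
```

```text
2.55312577968794 2.5178739666968166
t 11.0667 lane s,y,z mm [-1.491e+01  8.000e-02  9.257e+01] F lane [-0.73 -2.04  4.74] rot err [-0.   -0.03  0.  ]
```

Request:
servo_tool(targets=[[0.1,0,0,0,0,0],[0.4,0,0,0,0,0],[0.8,0,0,0,0,0],[1.2,0,0,0,0,0],[1.6,0,0,0,0,0],[2.0,0,0,0,0,0],[2.4,0,0,0,0,0],[2.8,0,0,0,0,0],[3.2,0,0,0,0,0],[3.6,0,0,0,0,0],[4.0,0,0,0,0,0],[4.4,0,0,0,0,0],[4.8,0,0,0,0,0],[5.2,0,0,0,0,0],[5.5,0,0.01,0,0,0],[5.8,0,0.02,0,0,0],[6.0,0,0.03,0,0,0],[6.15,0,0.03,0,0,0],[6.2,0,0.03,0,0,0],[6.2,0,0.03,0,0,0]])

```text
t: 12.73
tool_pos: [0.5106, -0.3541, 0.093]
orientation: [0.001, 0.827, -0.562, 0.001]
wrist_force: [-2.0, -1.4, 8.0]
finger_gap: 0.0857
```

Run:
```python
from h import *
look('w9')
```

```text
t 12.7333 lane s,y,z mm [ 4.841e+01 -8.000e-02  9.303e+01] F lane [ 0.58 -2.34  7.96] rot err [-0.03 -0.16 -0.02]
```

View pics/w9.png

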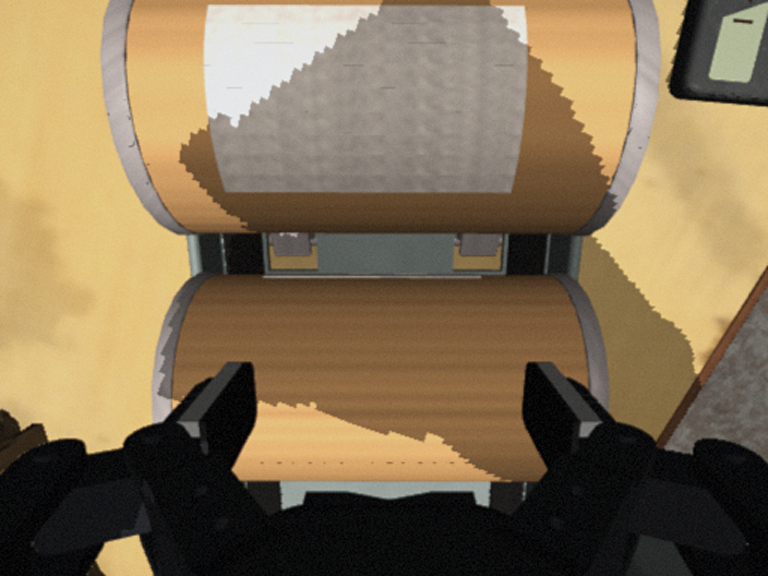

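View pics/w9t.png

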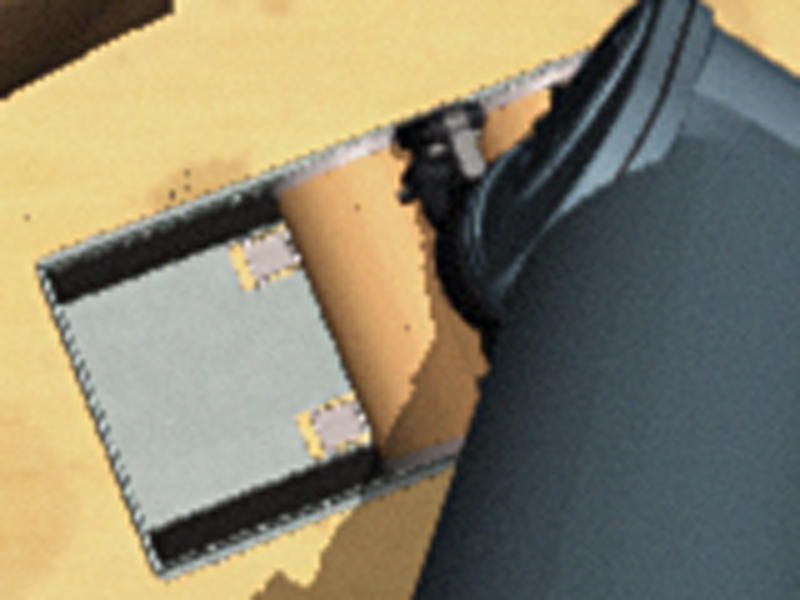

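Run:
```python
from h import *
print(axw('w9',(205,277),(570,276),-1),axw('w9',(260,482),(520,482),1),'stored',axw('w9',(190,234),(580,233),1))
```

```text
32.93999097025134 33.76776447934748 stored 133.16049750679494
```

Request:
servo_tool(targets=[[0,0,0,0,0,0],[0,0,-0.03,0,0,0],[0,0,-0.06,0,0,0],[0,0,-0.1,0,0,0],[0,0,-0.2,0,0,0],[0,0,-0.5,0,0,0],[0,0,-1.5,0,0,0],[0,0,-4,0,0,0],[0,0,-7,0,0,0],[0,0,-10,0,0,0],[-3,0,-13,0,0,0],[-6,0,-15,0,0,0],[-9,0,-16,0,0,0],[-9,0,-16,0,0,0],[-9,0,-16,0,0,0]])

```text
t: 14.08
tool_pos: [0.4775, -0.2673, 0.2533]
orientation: [-0.0, 0.828, -0.56, 0.001]
wrist_force: [-0.1, -1.0, -0.3]
finger_gap: 0.0855
```

Run:
```python
from h import *
look('w10')
cv2.imwrite("pics/s10.png",r.snapshot("side")[:,:,::-1])
```

```text
t 14.0833 lane s,y,z mm [-44.52   1.24 253.28] F lane [ 0.87 -0.42 -0.29] rot err [-0.11 -0.06  0.19]
```

View pics/w10.png

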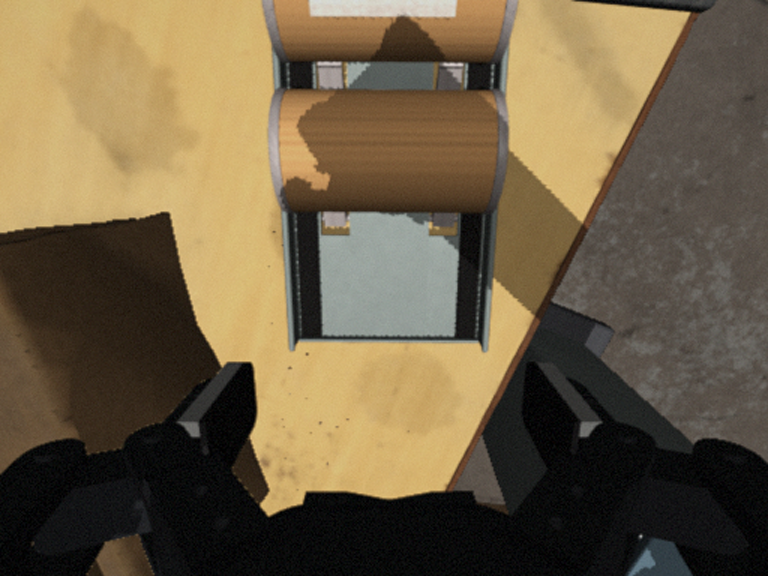

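View pics/s10.png

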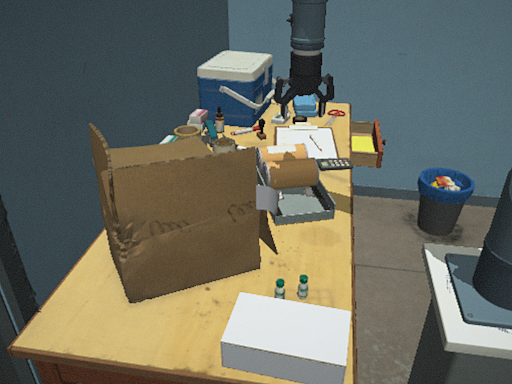

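Run:
```python
from h import *
look('w11')
a=cv2.imread("pics/w11.png")[40:360,250:530]
cv2.imwrite("pics/w11c.png",cv2.resize(a,None,fx=1.85,fy=1.85,interpolation=cv2.INTER_CUBIC))
```

```text
t 14.2333 lane s,y,z mm [-4.2520e+01 -2.2000e-01  2.5153e+02] F lane [0.32 0.62 0.54] rot err [ 0.03 -0.01 -0.03]
```

View pics/w11c.png

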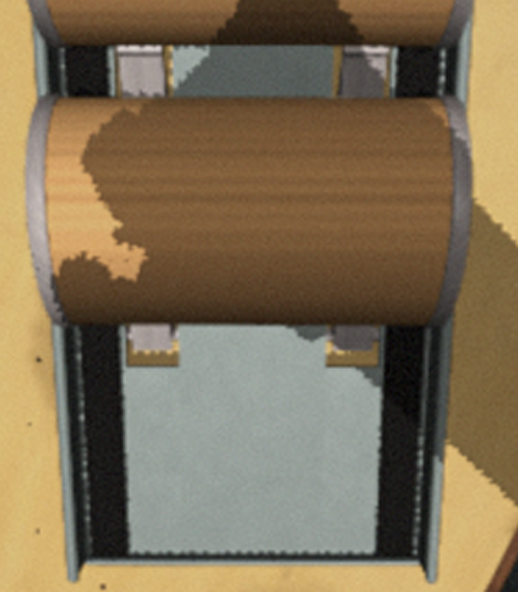

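Request:
servo_tool(targets=[[-2,0,0,0,5,0],[-5,0,0,0,10,0],[-8,0,0,0,15,0],[-10,0,1,0,20,0],[-10,0,1,0,20,0],[-10,0,1,0,20,0],[-10,0,1,0,20,0]])

```text
t: 14.92
tool_pos: [0.4453, -0.1918, 0.2379]
orientation: [0.091, 0.82, -0.554, 0.113]
wrist_force: [0.4, -0.9, 0.2]
finger_gap: 0.0852
```

Run:
```python
from h import *
look('w12')
a=r.snapshot('wrist')[:250,120:400]
cv2.imwrite("pics/w12c.png",cv2.resize(a[:,:,::-1],None,fx=2.4,fy=2.4,interpolation=cv2.INTER_CUBIC))
```

```text
t 14.9167 lane s,y,z mm [-126.56   -0.81  237.87] F lane [0.99 0.   0.18] rot err [  1.38 -16.66   0.16]
```

View pics/w12c.png

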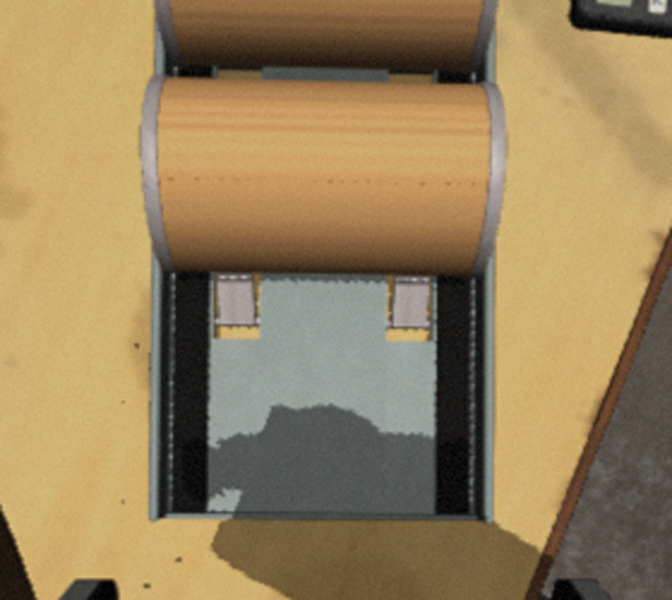

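View pics/w12t.png

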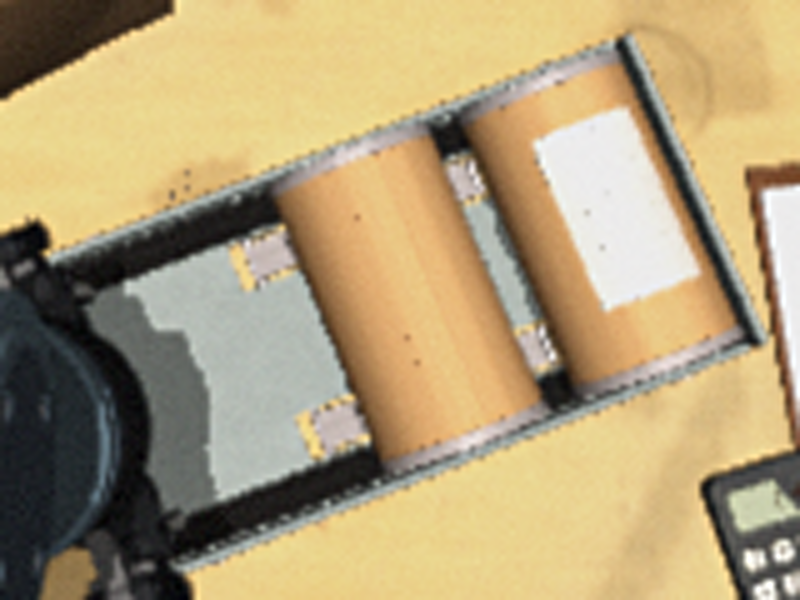

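Run:
```python
from h import *
st();ux,uy=lane()
K,R,t,C=cam('wrist')
def p(s,y,z):
    q=K@(R@(O0+ux*s+uy*y+[0,0,z])+t);q=q[:2]/q[2];return np.round((q-[120,0]+.5)*2.4-.5,1)
for y in(.045,-.045):print('base',p(-.024,y,.024),'tip up',p(0,y,.034),'tip flat',p(.0015,y,.024))
tag='w12'
for a,b,sg in(((155,78),(490,88),-1),((175,268),(475,274),1)):
    f=lambda q:((q[0]/2.4+120)*1.5,(q[1]/2.4)*1.5)
    print(axw(tag,f(a),f(b),sg))
c=lambda u,v:(262+(u+.5)/5-.5,165+(v+.5)/5-.5)
Ct=cam('top')[3]
for a,b,sg in(((275,190),(388,465),1),((428,125),(545,405),-1),((467,120),(580,390),1),((628,65),(742,335),-1)):
    n=np.cross(ray('top',c(*a)),ray('top',c(*b)));n/=np.linalg.norm(n);n=n if n@ux>0 else -n
    print('top',1000*(sg*.041-n@(O0+[0,0,.066]-Ct))/(n@ux))
a=cv2.imread('pics/w12c.png')[240:350,190:450];cv2.imwrite('pics/w12d.png',cv2.resize(a,None,fx=3,fy=3,interpolation=cv2.INTER_CUBIC))
```

```text
t 15.0667 lane s,y,z mm [-127.96    0.54  237.85] F lane [-0.83  0.34  0.9 ] rot err [  1.39 -16.6    0.43]
base [238.5 325.7] tip up [236.7 273.8] tip flat [238.8 276.5]
base [412.5 327.5] tip up [415.3 276. ] tip flat [412.6 278.6]
30.955712137490696
33.64295305642399
top 37.02914446102511
top 34.07406991883141
top 138.03447389580697
top 135.43156910811214
```

View pics/w12d.png

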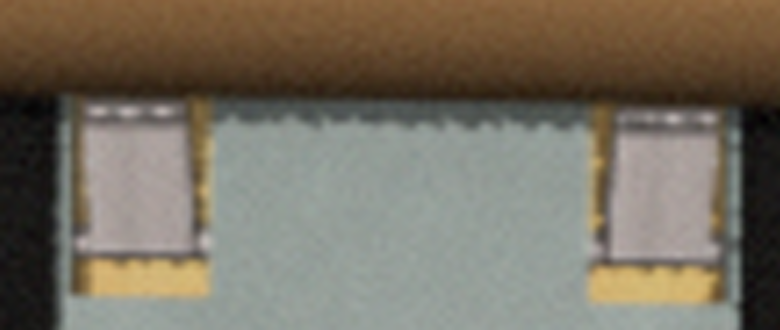

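Run:
```python
from h import *
print(r.job_done())
```

```text
the job is handed in; nothing more can be done
None
```

The front canister is in the bay, with the dog up behind it. I handed the job in at about 15 s. I rolled it there in two strokes of about 6 cm to near the dog and over its top, then a last one over it. All were made with the tips of the open fingers on its top, at about 5–10 N, with no pinching or lifting.

**Canister position:** Its axis is about 33–34 mm past the dog's tip, against a target of 34 mm, and it did not visibly move after release. The views disagree by a few mm:

| View | Axis past the dog's tip |
|---|---|
| Wrist camera, before letting go | 33–34 mm |
| Wrist camera, final tilted view | 31–34 mm |
| Top camera, final view | 34–37 mm |

**Gap to the stored canister:** About 16 mm, and clearly open in the final views.

**Dog:** The tilted wrist view shows both tabs standing clear of their slots. It is up going by the tab outlines; I have no direct reading of its angle.

**Bystanders:** The stored canister looks the same in the top view as at the start. In the side view after the roll the vials stand as at the start, and the arm never went near them. The arm was clear of everything when I handed in.

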